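# Release the vee block from its hold-down fixture

## Task

Two hold-down fixtures stand on the table; one clamps a vee block, the other a plain gauge block. On the fixture with the vee block, swing the hold-down bar up by its black grip until it stands open and stays there, then slide the vee block out from beneath it along its slideway, without lifting it off, up to the low stop at the other end of the slideway, and leave it standing there. Leave the other fixture's bar shut.

Things in the scene. Friction and masses are not known exactly. Their poses are not given: they have to be found in the camera images.
- vee_fixture: the vee block's fixed plate 240x90x10 mm with a slideway along x. Origin at table level under the slideway's middle line; +x to the hinge end, z up. Floor z=10 mm; rails 38 mm apart inside, 8 wide, to z=17. Front stop face x=-112.5, top z=17; back stop face x=53.5, top z=30. Block centre starts near x=30; -90 is against the front stop. A narrower twin, left or right of it, holds a gauge block
- vee_bar (a joint): bar over the vee block, rad: 0 shut (level), 1.57 upright, stop 1.75; stiff (0.16 N m), stays where left. In vee_fixture's frame: hinge axis along y at x=80, z=51 mm, cheeks to y=+-18, z=56. Shut, the bar (14 wide, 8 thick) runs along the middle line to a black grip: x -45 to -3, 16 wide in y, 14 thick, middle (-24, 0, 52); it swings up and back to +x. A lip at x=1 to z=38 keeps the block in
- vee_centre (a point): centre (half-way up) of the held steel vee block, 34x45x36 mm high, 0.3 to 0.6 kg. Own x: the 34 mm width, across the slideway; own y: the 45 mm length, along it; z up. Grasp across the 34 mm faces, which stand 2 mm inside the rails and rise 29 mm above them. The second, loose vee block on the bare table is not meant
- gauge_bar (a joint): the same kind of bar on the other fixture, over the plain gauge block, rad: 0 shut; leave it shut
Not all that is in view belongs to the job. Leave any blue or purple look-alike of the part that bears vee_centre alone.

How it is judged (in metres and radians):
On the way:
1. the bar stands open with the vee block still in its seat (value of joint vee_bar above 1.2 rad and x of vee_centre in the frame of vee_fixture above 0.01 m), for 0.2 s.
At the end, for the whole second after the job is handed in: The vee block's bar stands open (more than 1.2 rad); the vee block stands upright and at rest in its slideway, flat on its floor, within 15 mm of the front stop; the other fixture's bar is shut (less than 0.15 rad) (value of joint vee_bar above 1.2 rad and x of vee_centre in the frame of vee_fixture between -0.096 and -0.075 m and y of vee_centre in the frame of vee_fixture between -0.008 and 0.008 m and height (world z) of vee_centre below 0.033 m and angle between vee_centre's own z axis and vertical below 0.15 rad and value of joint gauge_bar below 0.15 rad and linear speed of held_vee_block below 0.02 m/s); the robot touches nothing.
It fails at once if the vee block is lifted off the slideway (more than 15 mm) instead of slid (height (world z) of vee_centre above 0.043 m).
It fails at once if the vee block is tipped by more than 0.4 rad (angle between vee_centre's own z axis and vertical above 0.4 rad).
It fails at once if the other fixture's bar is lifted (value of joint gauge_bar above 0.3 rad).
It also fails if it takes over 48 s, if anything falls off the work surface, if the arm or the gripper's body presses on something with over 40 N, if the wrist force passes 120 N, or if a joint passes its speed limit or range.

## Robot

A 6-joint arm with a two-finger parallel gripper is mounted at the origin on a cart in front of the work surface, level with it; the furniture and walls round the work are solid. World frame = base frame: x ahead of the robot, y to its left, z up, the work surface at z = 0. Lengths are in m, angles in degrees, forces in N, time in s.
With the tool pointing down it reaches from about 0.425 to 0.95 m from the base axis. Payload 14.7 kg.
Tool frame: the origin (TCP) lies at the very end of the fingers, on their centre line; the grasp point (between the pads) lies ctrl.grasp_offset behind it (ctrl.grasp_offset is the distance from the TCP to the grasp point, in m); z points along the fingers, y is the line along which they close (so a half turn about z gives the same grasp; the last joint's range is limited). The gripper opens to 85 mm and grips with 20 to 120 N. Pads are 22 mm wide; open, the fingers measure 114 mm over their backs; the gripper's body (76 mm by 85 mm) begins 54 mm behind the grasp point. The pads swing forward as they close: fully open they stand 13 mm farther back than shut.
Start: joints at [60.928, 27.513, 91.461, -0, 61.026, -2.67], TCP at [0.289, 0.582, 0.231] pointing down, gripper open.
Joint ranges: [-157.49, 157.49], [-46.99, 117.5], [13.45, 153.17], [-89.5, 269.5], [5.16, 153.95], [-167.48, 167.48]. Speed limits (degrees/s): [108.29, 108.29, 136.94, 172.46, 172.46, 172.46].

## Interface

Orientations are given as a 3x3 rotation matrix whose columns are the frame's x, y, z axes.
In Python, from station import ctrl gives the robot as it stands.
- The arm moves only by the shell command python3 -m crank 'ROWS' [FORCE]. ROWS is JSON, a list of rows, each an object with "dr": the turn, a rotation vector about the tool's x, y, z in degrees, a list of three; "slide": the shift along the tool's x, y, z in mm, a list of three; "claw": the finger opening in mm, from 0 to 85.4. In form: [{"dr": [rx, ry, rz], "slide": [x, y, z], "claw": claw}, ...]. A call has 1 to 10 rows; each row is the pose to reach, as a shift and turn from the pose commanded when the call began, along the tool's axes at that moment; what a row does not reach only later rows make up. A row lasts 1/12 s, in which the tool goes at most 41.7 mm and 7.16 degrees, less where a joint would pass 70% of its speed; a pose out of reach is approached as far as the arm can. A call with a gripper value outside its range is refused whole. The fingers move at their own pace and stop on an object; FORCE is the grip in N (left out, the last holds). Time passes only in rows, so rows that repeat a pose let the fingers close. It gives the time, the measured TCP pose, the force, the opening and the grip force at its end, in the units of the state.
- ctrl.sense(): the state, without advancing time (a new reading comes with each control period).
- ctrl.grab_frame(name): name is "scene" or "top" or "wrist"; returns a dict with "frame" (480x640x3 uint8, blue, green, red), "intrinsics" (3x3 intrinsics, pixels), "k1" (the pictures are not rectified: a ray, as slopes to the right and down, at radius r is drawn at 1 + k1 r^2 times it, then the intrinsics apply), "rvec" (rotation vector, rad) and "tvec" (3), from world to camera coordinates, as OpenCV has them; the wrist camera has in their place "mount" (4x4, takes a point from camera to tool coordinates, whose origin is the TCP and whose axes are the flange's). Camera axes: x right, y down, z forward; pixel columns grow to the right and rows downward; lengths in m; the calibration is good to about 2 mm. A picture is of the moment at which its call begins: read the wrist's pose just before it. There is no depth.
- ctrl.sign_off(): hands the job in; it is judged then, once.
Trained networks look in a picture, given as the dict that the camera call returned (one of the last four; its "shot" number tells which), for a name from the list of things; names that differ only in an ending like _2 or _b are one class to them, and where a whole thing is asked for, a point or a joint stands for the part that bears it (a point fixed in the world has none). Each returns a list of dicts, best first, with "conf" (0 to 1); they miss things now and then, are a little off and sometimes report something else, mostly with a low value. They report only what shows in the picture. A call takes as long as a camera call. They do not tell look-alikes from the thing itself.
- ctrl.trace(picture, label): "pixels" (480x640 bool, what is visible of it) and "extent" ([centre column, centre row, width, height] in pixels, round what is visible of it).
The state is a dict: "time_s": time; "q": joint angles; "qvel": joint speeds; "tau": joint torques, N m; "ee_pos": TCP position; "tcp_rot": TCP orientation; "force": force on the tool from outside, world axes, zero at the start; "moment": the same for the moment, N m; "grip_width": finger opening in m; "grip_force": force on a finger pad.
Only numpy, scipy, OpenCV 4.12 (cv2) and the standard library are available. Lean on these libraries where they do the work, as an engineer would, in place of code of your own. Each camera call takes 0.05 s, during which the arm holds its last target. There are 200 camera calls.

## Working session

There is one attempt and no reset: what is moved stays moved. The work goes in short steps, Python scripts to look and compute and a shell command to move; the robot and the scene stay as the last step left them, time stands still between calls to the robot, and variables do not carry over. Pictures are saved under pics/ and viewed, at most 10 in all, crops included, and the job is handed in when it is done.

```bash
mkdir -p pics; ls
python3 - <<'E'
from station import ctrl
import cv2,numpy as np
for n in ["scene","top"]:
    p=ctrl.grab_frame(n); cv2.imwrite(f"pics/{n}0.png",p["frame"])
    R=cv2.Rodrigues(np.array(p["rvec"]))[0]
    print(n,p["intrinsics"],p["k1"],"cam",-R.T@np.array(p["tvec"]).ravel(),R.round(2).tolist())
    for l in ["vee_fixture","vee_bar","vee_centre","gauge_bar"]:
        print(l,[(round(d["conf"],2),np.round(d["extent"]).tolist()) for d in ctrl.trace(p,l)])
s=ctrl.sense();print(s["time_s"],s["ee_pos"],np.round(s["tcp_rot"],3).tolist(),s["grip_width"],ctrl.grasp_offset)
E
```

```text
pics
scene [[497.18962456   0.         323.86868059]
 [  0.         497.18962456 238.37802663]
 [  0.           0.           1.        ]] -0.014569652619379547 cam [-0.02873505 -0.46776677  0.55076468] [[0.61, -0.79, -0.01], [-0.45, -0.34, -0.83], [0.65, 0.51, -0.56]]
vee_fixture [(0.87, [392.0, 302.0, 94.0, 116.0])]
vee_bar [(0.76, [401.0, 272.0, 29.0, 53.0])]
vee_centre [(0.98, [402.0, 280.0, 28.0, 36.0]), (0.75, [277.0, 337.0, 32.0, 40.0]), (0.72, [363.0, 241.0, 30.0, 31.0]), (0.72, [436.0, 237.0, 32.0, 33.0])]
gauge_bar [(0.82, [239.0, 206.0, 42.0, 39.0])]
top [[512.64509432   0.         325.6472261 ]
 [  0.         512.64509432 227.14912829]
 [  0.           0.           1.        ]] -0.13293065105332713 cam [0.44278376 0.01567711 0.9523269 ] [[0.01, -1.0, 0.03], [-1.0, -0.01, -0.08], [0.08, -0.03, -1.0]]
vee_fixture [(0.95, [414.0, 221.0, 80.0, 133.0])]
vee_bar [(0.6, [416.0, 207.0, 25.0, 74.0])]
vee_centre [(0.87, [343.0, 166.0, 23.0, 19.0]), (0.82, [366.0, 324.0, 33.0, 32.0]), (0.73, [413.0, 206.0, 26.0, 27.0]), (0.73, [400.0, 122.0, 21.0, 23.0])]
gauge_bar [(0.78, [210.0, 209.0, 19.0, 70.0])]
0.5 [0.28899244 0.58220909 0.23128012] [[-0.896, 0.445, -0.0], [0.445, 0.896, -0.0], [0.0, -0.0, -1.0]] 0.08533582098089927 0.0187
```

Run:
```python
import cv2,numpy as np
a=cv2.imread("pics/scene0.png");b=cv2.imread("pics/top0.png")
c=np.hstack([cv2.resize(a[170:400,200:500],(400,307)),cv2.resize(b[80:380,180:480],(400,400))[:307]]) if 0 else None
cv2.imwrite("pics/v1.png",cv2.resize(a[150:390,180:500],(800,600),interpolation=cv2.INTER_CUBIC))
cv2.imwrite("pics/v2.png",cv2.resize(b[100:340,180:500],(800,600),interpolation=cv2.INTER_CUBIC))
```

```text
(no output)
```

View pics/v1.png

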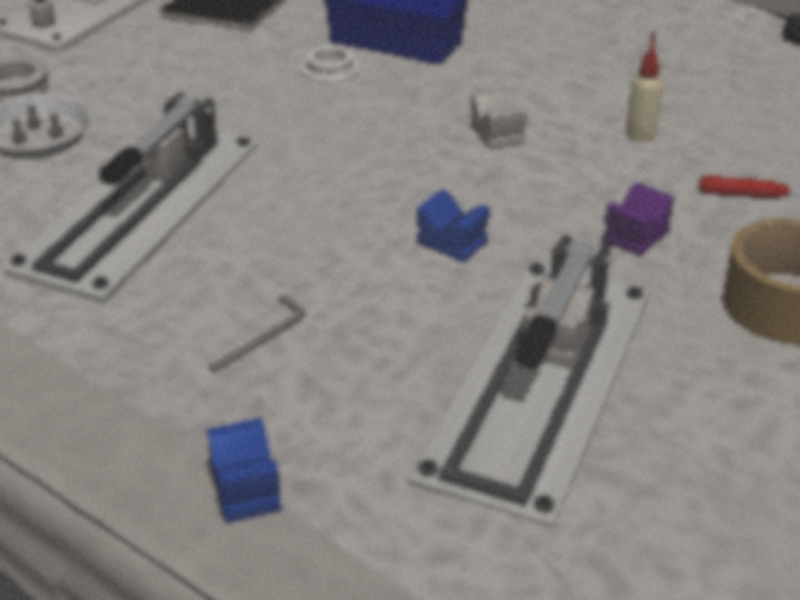

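View pics/v2.png

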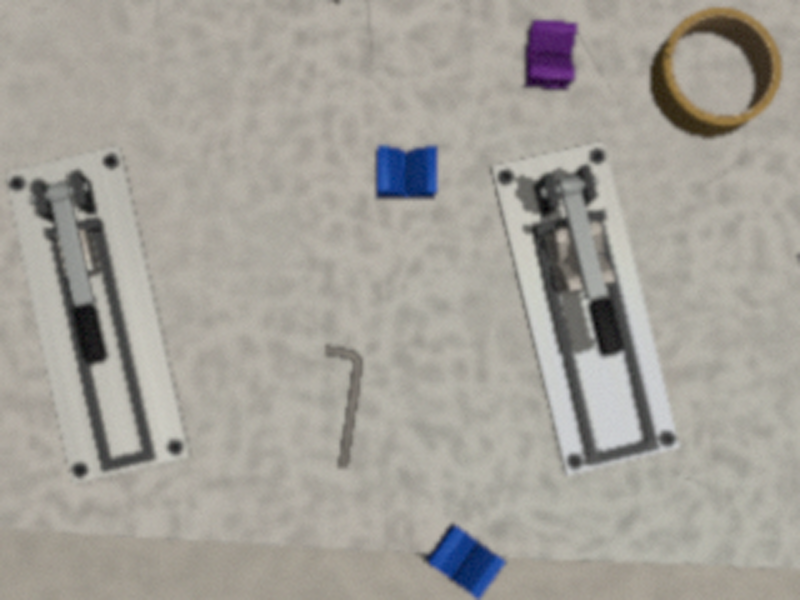

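The vee fixture is the right-hand one. In the top crop its plate corners are about (490,168), (605,143), (680,447) and (568,475), with the grip at (604,326). In the scene crop its grip is at (537,342) and its front corners at (410,482) and (552,522). The gauge fixture is on the left.

```bash
cat > h.py <<'E'
from station import ctrl
import cv2,numpy as np
from scipy.optimize import least_squares
def cam(p,s=None):
    if "rvec" in p: R=cv2.Rodrigues(np.array(p["rvec"]))[0]; t=np.array(p["tvec"]).ravel()
    else:
        T=np.eye(4);T[:3,:3]=s["tcp_rot"];T[:3,3]=s["ee_pos"]; M=np.linalg.inv(T@np.array(p["mount"])); R,t=M[:3,:3],M[:3,3]
    return dict(R=R,t=t,K=np.array(p["intrinsics"]),k=np.array([p["k1"],0,0,0.]))
def proj(c,P): return cv2.projectPoints(np.array(P,float).reshape(-1,3),cv2.Rodrigues(c["R"])[0],c["t"],c["K"],c["k"])[0].reshape(-1,2)
def tri(cs,uvs):
    f=lambda X:np.concatenate([(proj(c,X)-u).ravel() for c,u in zip(cs,uvs)])
    r=least_squares(f,[.6,-.1,.03]); return r.x,np.abs(r.fun).max()
def F(v,P): # fixture frame (mm) -> world m ; v=x,y,yaw
    c,s=np.cos(v[2]),np.sin(v[2]); P=np.array(P,float).reshape(-1,3)/1000
    return P@np.array([[c,-s,0],[s,c,0],[0,0,1]]).T+[v[0],v[1],0]
E
python3 - <<'E'
from h import *
t=ctrl.grab_frame("top");s=ctrl.grab_frame("scene");ct,cs=cam(t),cam(s)
T=lambda a:np.array(a)/2.5+[180,100]
S=lambda a:np.array(a)/2.5+[180,150]
for n,a,b in [("grip",(604,326),(537,342)),("frontL",(568,475),(410,482)),("frontR",(680,447),(552,522)),("backR",(605,143),(648,290))]:
    print(n,*tri([ct,cs],[T(a),S(b)]))
cor=[[120,45,10],[120,-45,10],[-120,-45,10],[-120,45,10]]
tp=[T(a) for a in [(490,168),(605,143),(680,447),(568,475)]]+[T((604,326))]
sp=[S((410,482)),S((552,522)),S((648,290)),S((537,342))]
g=[-24,0,52]
def f(v):
    return np.concatenate([(proj(ct,F(v,cor+[g]))-tp).ravel(),(proj(cs,F(v,[cor[3],cor[2],cor[1],g]))-sp).ravel()])
r=least_squares(f,[.55,-.15,0],loss="soft_l1");print(r.x,np.degrees(r.x[2]),r.fun.round(1));np.save("v.npy",r.x)
print("grip",F(r.x,g),"block",F(r.x,[30,0,28]),"end",F(r.x,[-90,0,28]),"hinge",F(r.x,[80,0,51]))
E
```

```text
grip [ 0.51087211 -0.18437404  0.05059177] 0.030297040424784427
frontL [ 0.40235163 -0.16647639  0.00550679] 0.45463976433677544
frontR [ 0.42380535 -0.25081136  0.00845599] 0.34026410655889094
backR [ 0.65245904 -0.19473302  0.01008393] 0.22232652438168543
[ 0.52869568 -0.17978745  0.24612444] 14.10189158814393 [-0.3 -1.3 -0.5 -1.7  0.9  0.6 -0.6  1.   0.9  3.  -0.5 -2.1  1.4  0.
  0.9 -1.1 -1.   1.4]
grip [[ 0.50541894 -0.18563498  0.052     ]] block [[ 0.5577916  -0.17247804  0.028     ]] end [[ 0.44140792 -0.20171569  0.028     ]] hinge [[ 0.6062848  -0.16029569  0.051     ]]
```

```bash
python3 -m crank '[{"dr":[0,0,-40],"slide":[-366,-242,-10],"claw":60},{"dr":[0,0,-40],"slide":[-366,-242,-10],"claw":60},{"dr":[0,0,-40],"slide":[-366,-242,-10],"claw":60},{"dr":[0,0,-40],"slide":[-366,-242,-10],"claw":60},{"dr":[0,0,-40],"slide":[-366,-242,-10],"claw":60},{"dr":[0,0,-40],"slide":[-366,-242,-10],"claw":60},{"dr":[0,0,-40],"slide":[-366,-242,-10],"claw":60},{"dr":[0,0,-40],"slide":[-366,-242,-10],"claw":60},{"dr":[0,0,-40],"slide":[-366,-242,-10],"claw":60},{"dr":[0,0,-40],"slide":[-366,-242,-10],"claw":60}]' 30
python3 - <<'E'
from h import *
s=ctrl.sense();R=np.array(s["tcp_rot"]);print(R.round(3).tolist(),s["q"]);print(R.T@(np.array([.49,-.185,.25])-s["ee_pos"])*1000)
E
```

```text
time_s: 1.43
ee_pos: [0.4901, 0.2352, 0.2407]
tcp_rot: [[-0.972, -0.235, 0.0], [-0.235, 0.972, 0.0], [-0.0, 0.0, -1.0]]
force: [1.2, 0.6, 1.0]
grip_width: 0.0601
grip_force: 0.0
[[-0.972, -0.235, 0.0], [-0.235, 0.972, 0.0], [-0.0, 0.0, -1.0]] [ 2.24402797e+01  1.84233217e+01  1.04891158e+02  1.29522274e-03
  5.66593688e+01 -8.11729996e+01]
[  98.96097415 -408.36549141   -9.39631967]
```

```bash
python3 -m crank '[{"dr":[0,0,0],"slide":[99,-408,-10],"claw":60},{"dr":[0,0,0],"slide":[99,-408,-10],"claw":60},{"dr":[0,0,0],"slide":[99,-408,-10],"claw":60},{"dr":[0,0,0],"slide":[99,-408,-10],"claw":60},{"dr":[0,0,0],"slide":[99,-408,-10],"claw":60},{"dr":[0,0,0],"slide":[99,-408,-10],"claw":60},{"dr":[0,0,0],"slide":[99,-408,-10],"claw":60},{"dr":[0,0,0],"slide":[99,-408,-10],"claw":60},{"dr":[0,0,0],"slide":[99,-408,-10],"claw":60},{"dr":[0,0,0],"slide":[99,-408,-10],"claw":60}]'
python3 -m crank '[{"dr":[0,0,0],"slide":[0,0,0],"claw":60},{"dr":[0,0,0],"slide":[0,0,0],"claw":60},{"dr":[0,0,0],"slide":[0,0,0],"claw":60}]'
python3 - <<'E'
from h import *
s=ctrl.sense();p=ctrl.grab_frame("wrist");c=cam(p,s);im=p["frame"].copy()
cv2.imwrite("pics/w1raw.png",im);np.savez("w1.npz",**c)
v=np.load("v.npy")
P=[[-45,-8,59],[-45,8,59],[-3,8,59],[-3,-8,59],[120,45,10],[120,-45,10],[-120,-45,10],[-120,45,10],[-112.5,19,17],[-112.5,-19,17]]
for u in proj(c,F(v,P)): cv2.circle(im,tuple(int(a) for a in u.round()),3,(0,0,255),-1)
cv2.imwrite("pics/w1.png",im);print(s["q"],s["ee_pos"])
for l in ["vee_fixture","vee_bar","vee_centre"]:print(l,[(round(d["conf"],2),np.round(d["extent"]).tolist()) for d in ctrl.trace(p,l)])
E
```

```text
time_s: 2.27
ee_pos: [0.4887, -0.1817, 0.2506]
tcp_rot: [[-0.972, -0.235, 0.001], [-0.235, 0.972, -0.0], [-0.0, -0.0, -1.0]]
force: [0.7, 0.5, 0.3]
grip_width: 0.0602
grip_force: 0.0
time_s: 2.52
ee_pos: [0.4889, -0.1794, 0.2502]
tcp_rot: [[-0.972, -0.234, -0.0], [-0.234, 0.972, 0.0], [0.0, 0.0, -1.0]]
force: [-0.4, 0.0, -0.7]
grip_width: 0.0599
grip_force: 0.0
[-2.35028736e+01  1.60004964e+01  1.06979052e+02  1.88630676e-02
  5.70450439e+01 -1.27043763e+02] [ 0.48886584 -0.17944101  0.25023044]
vee_fixture [(0.56, [311.0, 233.0, 97.0, 239.0])]
vee_bar [(0.75, [314.0, 278.0, 16.0, 142.0])]
vee_centre [(0.86, [465.0, 63.0, 75.0, 73.0]), (0.71, [313.0, 282.0, 40.0, 58.0]), (0.62, [302.0, 403.0, 41.0, 40.0])]
```

View pics/w1.png

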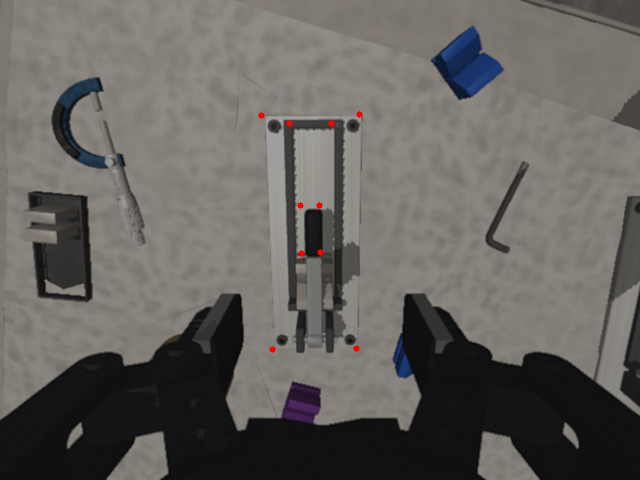

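The red projections sit about 3 px left of the true edges. In the wrist image the plate's front corners are at about (266,115) and (361,115) and its back corners at (274,349) and (357,349). The grip spans columns 305–322 and rows 210–256. I'll refit on this view.

Run:
```python
from h import *
import cv2
im=cv2.imread("pics/w1raw.png");c=dict(np.load("w1.npz"))
cv2.imwrite("pics/w1c.png",cv2.resize(im[100:360,225:400],(538,800)[:2],interpolation=cv2.INTER_CUBIC)[:, :] if 0 else cv2.resize(im[100:360,225:400],None,fx=2.3,fy=2.3,interpolation=cv2.INTER_CUBIC))
g=im.max(2); m=(g<40).astype(np.uint8); m[:, :290]=0;m[:,335:]=0;m[:200]=0;m[265:]=0
n,l,st,ce=cv2.connectedComponentsWithStats(m);print(st[1:][st[1:,4]>50])
```

```text
[[305 210  17  47 759]]
```

View pics/w1c.png

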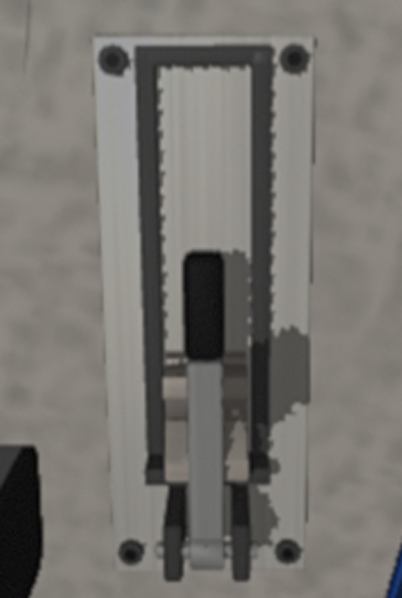

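Run:
```python
from h import *
c=dict(np.load("w1.npz"));ct=cam(ctrl.grab_frame("top"));cs=cam(ctrl.grab_frame("scene"))
W=lambda a:np.array(a)/2.3+[225,100]
T=lambda a:np.array(a)/2.5+[180,100]
S=lambda a:np.array(a)/2.5+[180,150]
print("cam",-c["R"].T@c["t"],c["R"][2])
print("grip",tri([c,ct,cs],[(313.5,233.5),T((604,326)),S((537,342))]), tri([c,cs],[(313.5,233.5),S((537,342))]))
print("block-ish frontR",tri([c,ct,cs],[W((93,38)),T((680,447)),S((552,522))]))
P=[[-120,-45,10],[-120,45,10],[120,45,10],[120,-45,10],[-24,0,56]]
uv=[W(a) for a in [(93,38),(317,38),(303,568),(114,570)]]+[np.array([313.5,233.5])]
f=lambda v:(proj(c,F(v,P))-uv).ravel()
r=least_squares(f,np.load("v.npy"));v=r.x;print(v,np.degrees(v[2]),r.fun.round(1));np.save("v.npy",v)
s=ctrl.sense();R=np.array(s["tcp_rot"]);g=F(v,[-24,0,52])[0];print("grip",g,"tool delta for TCP at grip z33",R.T@(g-[0,0,.019]-s["ee_pos"])*1000,"yaw err",np.degrees(v[2]+np.pi/2-np.arctan2(R[1,1],R[0,1])))
```

```text
cam [ 0.42364796 -0.19445282  0.39357561] [ 0.25761446  0.06188027 -0.96426429]
grip (array([ 0.51085363, -0.18259469,  0.050323  ]), np.float64(1.0662467265846658)) (array([ 0.51132337, -0.1821027 ,  0.04902435]), np.float64(1.141460270585128))
block-ish frontR (array([ 0.42375911, -0.24947478,  0.00772369]), np.float64(1.14624364271981))
[ 0.52951649 -0.17673891  0.23837675] 13.657981424435793 [-0.5 -0.1  0.3 -0.3  0.8  3.  -0.8  2.2  0.2 -3.4]
grip [ 0.50619515 -0.18240593  0.052     ] tool delta for TCP at grip z33 [-15.48204068  -7.75101773 217.40677365] yaw err -0.034693303473050045
```

```bash
python3 -m crank '[{"dr":[0,0,0],"slide":[-18,-8,40],"claw":50},{"dr":[0,0,0],"slide":[-18,-8,80],"claw":50},{"dr":[0,0,0],"slide":[-18,-8,120],"claw":50},{"dr":[0,0,0],"slide":[-18,-8,160],"claw":50},{"dr":[0,0,0],"slide":[-18,-8,190],"claw":50},{"dr":[0,0,0],"slide":[-18,-8,205],"claw":50},{"dr":[0,0,0],"slide":[-18,-8,216],"claw":50},{"dr":[0,0,0],"slide":[-18,-8,216],"claw":50},{"dr":[0,0,0],"slide":[-18,-8,216],"claw":50}]' 30
python3 - <<'E'
from h import *
s=ctrl.sense();p=ctrl.grab_frame("wrist");c=cam(p,s);im=p["frame"]
cv2.imwrite("pics/w2.png",im)
E
```

```text
time_s: 3.57
ee_pos: [0.5088, -0.1829, 0.0346]
tcp_rot: [[-0.972, -0.236, -0.0], [-0.236, 0.972, 0.0], [0.0, 0.0, -1.0]]
force: [0.4, 0.6, -0.1]
grip_width: 0.0499
grip_force: 0.0
```

View pics/w2.png

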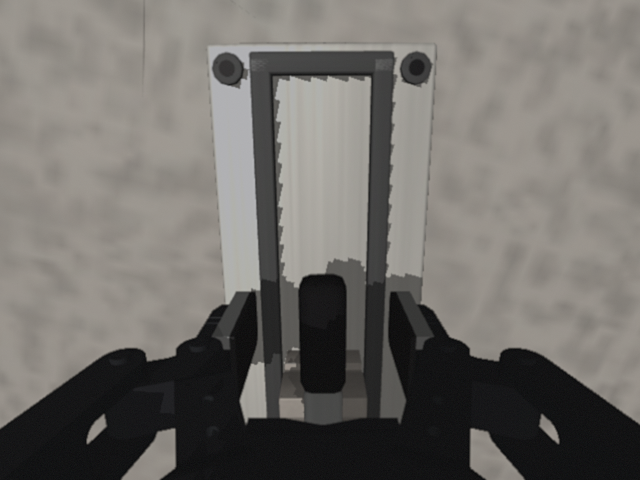

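The grip (columns 300–346) sits centred between the pads (250 and 392), so I'll close on it.

```bash
python3 -m crank '[{"dr":[0,0,0],"slide":[0,0,0],"claw":5},{"dr":[0,0,0],"slide":[0,0,0],"claw":5},{"dr":[0,0,0],"slide":[0,0,0],"claw":5},{"dr":[0,0,0],"slide":[0,0,0],"claw":5},{"dr":[0,0,0],"slide":[0,0,0],"claw":5},{"dr":[0,0,0],"slide":[0,0,0],"claw":5},{"dr":[0,0,0],"slide":[0,0,0],"claw":5},{"dr":[0,0,0],"slide":[0,0,0],"claw":5}]' 30
python3 - <<'E'
import numpy as np
r=104;
for x0 in(-24,):
  for d in range(10,101,9):
    t=np.radians(d);print(d,"slide x,z",round(-(80-r*np.cos(t)+24),1),round(-r*np.sin(t),1))
E
```

```text
time_s: 4.28
ee_pos: [0.509, -0.183, 0.0354]
tcp_rot: [[-0.972, -0.235, 0.001], [-0.235, 0.972, -0.0], [-0.001, -0.001, -1.0]]
force: [-0.3, 5.5, 9.6]
grip_width: 0.0155
grip_force: 33.0
10 slide x,z -1.6 -18.1
19 slide x,z -5.7 -33.9
28 slide x,z -12.2 -48.8
37 slide x,z -20.9 -62.6
46 slide x,z -31.8 -74.8
55 slide x,z -44.3 -85.2
64 slide x,z -58.4 -93.5
73 slide x,z -73.6 -99.5
82 slide x,z -89.5 -103.0
91 slide x,z -105.8 -104.0
100 slide x,z -122.1 -102.4
```

```bash
python3 -m crank '[{"dr":[0,0,0],"slide":[-0.5,0,-9],"claw":5},{"dr":[0,0,0],"slide":[-1.6,0,-18],"claw":5},{"dr":[0,0,0],"slide":[-3.5,0,-26],"claw":5},{"dr":[0,0,0],"slide":[-6,0,-34],"claw":5},{"dr":[0,0,0],"slide":[-9,0,-41.5],"claw":5},{"dr":[0,0,0],"slide":[-12,0,-49],"claw":5},{"dr":[0,0,0],"slide":[-16.5,0,-56],"claw":5},{"dr":[0,0,0],"slide":[-21,0,-62.5],"claw":5},{"dr":[0,0,0],"slide":[-21,0,-62.5],"claw":5}]' 30
```

```text
time_s: 5.03
ee_pos: [0.5294, -0.1778, 0.0981]
tcp_rot: [[-0.972, -0.235, 0.0], [-0.235, 0.972, 0.0], [-0.0, 0.0, -1.0]]
force: [-2.3, 1.3, 2.3]
grip_width: 0.0151
grip_force: 31.3
```

```bash
python3 -m crank '[{"dr":[0,0,0],"slide":[-5,0,-6.5],"claw":5},{"dr":[0,0,0],"slide":[-11,0,-12],"claw":5},{"dr":[0,0,0],"slide":[-23.5,0,-22.5],"claw":5},{"dr":[0,0,0],"slide":[-37.5,0,-31],"claw":5},{"dr":[0,0,0],"slide":[-52.5,0,-37],"claw":5},{"dr":[0,0,0],"slide":[-68.5,0,-40.5],"claw":5},{"dr":[0,0,0],"slide":[-85,0,-41.5],"claw":5},{"dr":[0,0,0],"slide":[-96,0,-41],"claw":5},{"dr":[0,0,0],"slide":[-96,0,-41],"claw":5},{"dr":[0,0,0],"slide":[-96,0,-41],"claw":5}]' 30
python3 - <<'E'
from h import *
p=ctrl.grab_frame("scene");cv2.imwrite("pics/s2.png",cv2.resize(p["frame"][150:390,260:500],(600,600)))
E
```

```text
time_s: 5.87
ee_pos: [0.6238, -0.1547, 0.1387]
tcp_rot: [[-0.972, -0.235, 0.001], [-0.235, 0.972, 0.0], [-0.002, 0.0, -1.0]]
force: [0.2, 6.8, 2.3]
grip_width: 0.0156
grip_force: 35.0
```

View pics/s2.png

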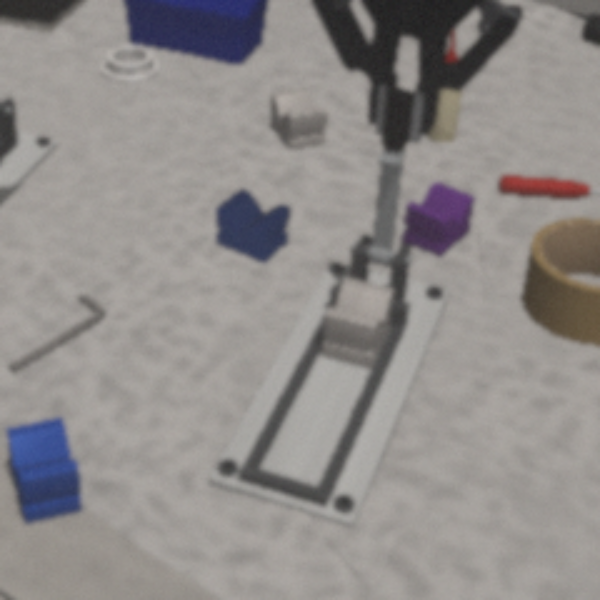

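The bar stands upright at about 97° with the block still seated. Next I release it, back off upward and look at the block.

```bash
python3 -m crank '[{"dr":[0,0,0],"slide":[0,0,0],"claw":45},{"dr":[0,0,0],"slide":[0,0,0],"claw":45},{"dr":[0,0,0],"slide":[0,0,0],"claw":45},{"dr":[0,0,0],"slide":[0,0,0],"claw":45},{"dr":[0,0,0],"slide":[0,0,-25],"claw":60},{"dr":[0,0,0],"slide":[0,0,-60],"claw":60},{"dr":[0,0,0],"slide":[40,0,-70],"claw":60},{"dr":[0,0,0],"slide":[80,0,-70],"claw":60},{"dr":[0,0,0],"slide":[120,0,-50],"claw":60},{"dr":[0,0,0],"slide":[120,0,-50],"claw":60}]' 30
python3 -m crank '[{"dr":[0,0,0],"slide":[0,0,0],"claw":60},{"dr":[0,0,0],"slide":[0,0,0],"claw":60},{"dr":[0,0,0],"slide":[0,0,0],"claw":60}]'
python3 - <<'E'
from h import *
s=ctrl.sense();p=ctrl.grab_frame("wrist");c=cam(p,s);im=p["frame"].copy();np.savez("w3.npz",**c)
v=np.load("v.npy")
for u in proj(c,F(v,[[7.5,-17,46],[7.5,17,46],[52.5,17,46],[52.5,-17,46],[-120,-45,10],[-120,45,10]])): cv2.circle(im,tuple(int(a) for a in u.round()),2,(0,0,255),-1)
cv2.imwrite("pics/w3.png",im)
R=np.array(s["tcp_rot"]);print(R.T@(F(v,[20,0,26])[0]-s["ee_pos"])*1000)
for n,p in [("w",p),("t",ctrl.grab_frame("top"))]:
  for l in ["vee_bar","gauge_bar","vee_centre"]:print(n,l,[(round(d["conf"],2),np.round(d["extent"]).tolist()) for d in ctrl.trace(p,l)])
E
```

```text
time_s: 6.75
ee_pos: [0.4983, -0.1835, 0.186]
tcp_rot: [[-0.972, -0.234, -0.006], [-0.234, 0.972, 0.002], [0.005, 0.003, -1.0]]
force: [0.0, 1.0, -1.0]
grip_width: 0.0597
grip_force: 0.0
time_s: 7.0
ee_pos: [0.5071, -0.1841, 0.1884]
tcp_rot: [[-0.972, -0.235, 0.002], [-0.235, 0.972, -0.001], [-0.001, -0.001, -1.0]]
force: [0.5, -0.1, 0.5]
grip_width: 0.0599
grip_force: 0.0
[-43.33232787   2.03347101 162.42810894]
w vee_bar [(0.77, [326.0, 385.0, 17.0, 78.0])]
w gauge_bar []
w vee_centre [(0.97, [323.0, 287.0, 46.0, 69.0]), (0.76, [302.0, 412.0, 22.0, 21.0]), (0.63, [514.0, 36.0, 92.0, 68.0])]
t vee_bar [(0.6, [415.0, 165.0, 22.0, 25.0])]
t gauge_bar [(0.64, [210.0, 207.0, 22.0, 72.0])]
t vee_centre [(0.87, [399.0, 124.0, 25.0, 27.0]), (0.75, [344.0, 169.0, 24.0, 18.0]), (0.59, [413.0, 204.0, 25.0, 24.0]), (0.55, [365.0, 324.0, 31.0, 28.0])]
```

View pics/w3.png

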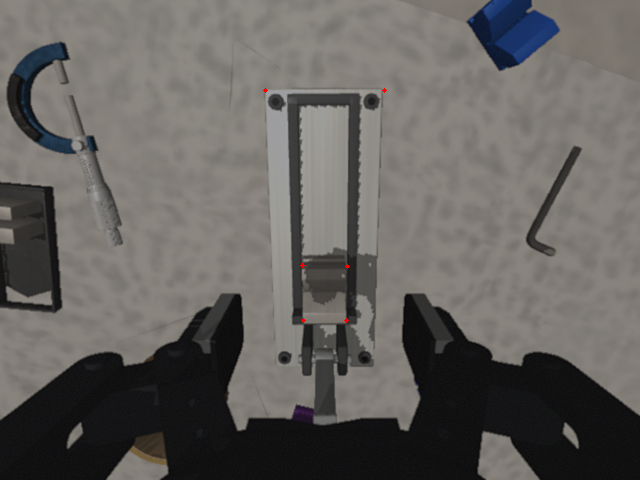

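The bar stays open. The block top spans columns 301–346 and rows about 262–321, within about 1 mm sideways of the model, so I descend to it.

```bash
python3 -m crank '[{"dr":[0,0,0],"slide":[-41,1,0],"claw":60},{"dr":[0,0,0],"slide":[-41,1,40],"claw":60},{"dr":[0,0,0],"slide":[-41,1,80],"claw":60},{"dr":[0,0,0],"slide":[-41,1,115],"claw":60},{"dr":[0,0,0],"slide":[-41,1,140],"claw":60},{"dr":[0,0,0],"slide":[-41,1,155],"claw":60},{"dr":[0,0,0],"slide":[-41,1,164],"claw":60},{"dr":[0,0,0],"slide":[-41,1,164],"claw":60},{"dr":[0,0,0],"slide":[-41,1,164],"claw":60}]' 30
python3 -m crank '[{"dr":[0,0,0],"slide":[0,0,0],"claw":25},{"dr":[0,0,0],"slide":[0,0,0],"claw":25},{"dr":[0,0,0],"slide":[0,0,0],"claw":25},{"dr":[0,0,0],"slide":[0,0,0],"claw":25},{"dr":[0,0,0],"slide":[0,0,0],"claw":25},{"dr":[0,0,0],"slide":[0,0,0],"claw":25},{"dr":[0,0,0],"slide":[0,0,0],"claw":25}]' 30
python3 - <<'E'
from h import *
s=ctrl.sense();v=np.load("v.npy");d=np.array(s["ee_pos"][:2])-v[:2];c,n=np.cos(v[2]),np.sin(v[2]);print("tcp in fixture mm",(c*d[0]+n*d[1])*1e3,(c*d[1]-n*d[0])*1e3)
E
```

```text
time_s: 8.15
ee_pos: [0.5454, -0.1732, 0.0241]
tcp_rot: [[-0.972, -0.235, -0.0], [-0.235, 0.972, 0.0], [0.0, 0.0, -1.0]]
force: [-0.2, -0.2, -0.2]
grip_width: 0.0597
grip_force: 0.0
time_s: 8.73
ee_pos: [0.5461, -0.1735, 0.0252]
tcp_rot: [[-0.972, -0.235, 0.002], [-0.235, 0.972, -0.001], [-0.002, -0.001, -1.0]]
force: [-0.0, -1.0, 6.4]
grip_width: 0.0333
grip_force: 29.9
tcp in fixture mm 16.841730755137892 -0.8028484560099031
```

```bash
python3 -m crank '[{"dr":[0,0,0],"slide":[5,0,0],"claw":25},{"dr":[0,0,0],"slide":[14,0,0],"claw":25},{"dr":[0,0,0],"slide":[26,0,0],"claw":25},{"dr":[0,0,0],"slide":[38,0,0],"claw":25},{"dr":[0,0,0],"slide":[50,0,0],"claw":25},{"dr":[0,0,0],"slide":[62,0,0],"claw":25},{"dr":[0,0,0],"slide":[74,0,0],"claw":25},{"dr":[0,0,0],"slide":[84,0,0],"claw":25},{"dr":[0,0,0],"slide":[90,0,0],"claw":25},{"dr":[0,0,0],"slide":[90,0,0],"claw":25}]' 30
```

```text
time_s: 9.57
ee_pos: [0.4582, -0.1954, 0.0252]
tcp_rot: [[-0.972, -0.235, 0.003], [-0.235, 0.972, -0.002], [-0.003, -0.002, -1.0]]
force: [-4.1, -8.9, 14.0]
grip_width: 0.033
grip_force: 32.4
```

```bash
python3 -m crank '[{"dr":[0,0,0],"slide":[8,0,0],"claw":25},{"dr":[0,0,0],"slide":[16,0,0],"claw":25},{"dr":[0,0,0],"slide":[21,0,0],"claw":25},{"dr":[0,0,0],"slide":[24,0,0],"claw":25},{"dr":[0,0,0],"slide":[24,0,0],"claw":25}]' 30
python3 - <<'E'
from h import *
s=ctrl.sense();p=ctrl.grab_frame("wrist");cv2.imwrite("pics/w4.png",p["frame"])
E
```

```text
time_s: 9.98
ee_pos: [0.4358, -0.2011, 0.0252]
tcp_rot: [[-0.972, -0.235, 0.004], [-0.235, 0.972, -0.002], [-0.003, -0.003, -1.0]]
force: [2.4, -4.4, 11.8]
grip_width: 0.0333
grip_force: 32.1
```

View pics/w4.png

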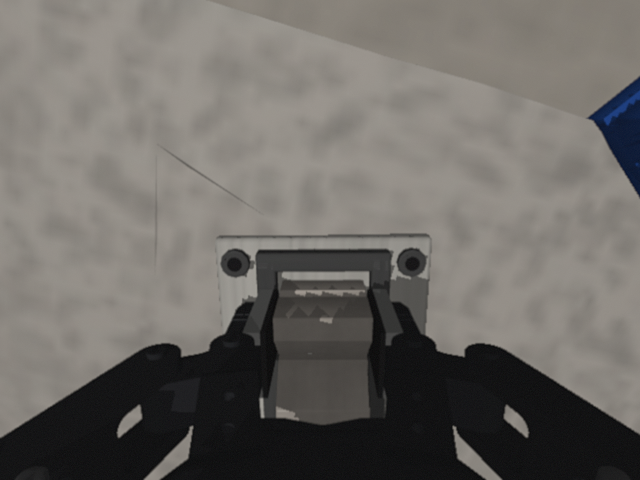

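The block stands about 5 mm short of the front stop (stop edge at row 272, block foot at row 283). I'll nudge it 3 mm, release and retract.

```bash
python3 -m crank '[{"dr":[0,0,0],"slide":[3,0,0],"claw":25},{"dr":[0,0,0],"slide":[3,0,0],"claw":25},{"dr":[0,0,0],"slide":[3,0,0],"claw":60},{"dr":[0,0,0],"slide":[3,0,0],"claw":60},{"dr":[0,0,0],"slide":[3,0,0],"claw":60},{"dr":[0,0,0],"slide":[3,0,0],"claw":60},{"dr":[0,0,0],"slide":[3,0,0],"claw":60},{"dr":[0,0,0],"slide":[3,0,-20],"claw":60},{"dr":[0,0,0],"slide":[3,0,-50],"claw":60},{"dr":[0,0,0],"slide":[3,0,-90],"claw":60}]' 30
python3 -m crank '[{"dr":[0,0,0],"slide":[0,0,-40],"claw":60},{"dr":[0,0,0],"slide":[0,0,-80],"claw":60},{"dr":[0,0,0],"slide":[0,0,-80],"claw":60},{"dr":[0,0,0],"slide":[0,0,-80],"claw":60}]'
python3 - <<'E'
from h import *
s=ctrl.sense();p=ctrl.grab_frame("wrist");c=cam(p,s);im=p["frame"].copy();v=np.load("v.npy")
for u in proj(c,F(v,[[-96-22.5+8,0,46],[-67.5,-17,46],[-67.5,17,46],[-112.5,-17,46],[-112.5,17,46]])[1:]): cv2.circle(im,tuple(int(a) for a in u.round()),2,(0,0,255),-1)
a=ctrl.grab_frame("scene")["frame"]
cv2.imwrite("pics/f.png",np.hstack([im[150:450,180:480],cv2.resize(a[170:370,280:480],(300,300))]))
E
```

```text
time_s: 10.87
ee_pos: [0.4298, -0.1998, 0.1131]
tcp_rot: [[-0.972, -0.235, -0.004], [-0.235, 0.972, 0.002], [0.004, 0.003, -1.0]]
force: [-0.0, -0.4, -0.9]
grip_width: 0.0601
grip_force: 0.0
time_s: 11.2
ee_pos: [0.4326, -0.2013, 0.196]
tcp_rot: [[-0.972, -0.235, 0.004], [-0.235, 0.972, -0.002], [-0.003, -0.003, -1.0]]
force: [0.1, 0.0, -0.3]
grip_width: 0.0601
grip_force: 0.0
```

View pics/f.png

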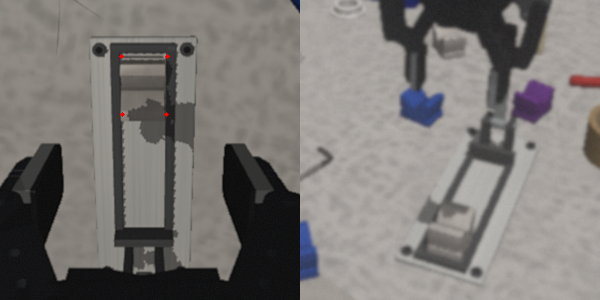

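The block stands upright about 3–4 mm from the front stop, the vee bar is open, and the arm is clear.

```bash
python3 -c "
from station import ctrl
print(ctrl.sign_off())"
```

```text
the job is handed in; nothing more can be done
None
```

The job is handed in (the hand-in returned no verdict): the vee bar stands open, the vee block is upright about 4 mm short of the front stop by the last picture, the gauge bar was never touched, and it took about 11 s of the 48 s.

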